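Thickness survey of a carved back on the rotary gauge table

ROBOT

A 6-joint arm with a two-finger parallel gripper is mounted at the origin on the work surface. World frame = base frame: x ahead of the robot, y to its left, z up, the work surface at z = 0. Lengths are in m, angles in rad, forces in N, time in s.
With the tool pointing down it reaches from about 0.25 to 0.775 m from the base axis. Payload 8.9 kg.
Tool frame: the origin (TCP) lies on the centre line of the jaws, within the pads' length; the fingertips stand 11 mm ahead of it and the grasp point (between the pads) lies 8 mm behind it; x points along the fingers, y is the direction in which the jaws open and shut, and the axes are right-handed (so a half turn about x gives the same grasp; the last joint's range is limited). The gripper opens to 85 mm and grips with 20 to 120 N. Pads are 22 mm wide; open, the fingers measure 114 mm over their backs; the gripper's body (76 mm by 85 mm) begins 54 mm behind the grasp point. The pads swing forward as they close: fully open they stand 13 mm farther back than shut.
Start: joints at [1.096, 0.291, -0.153, 1.127, 0, 1.431], TCP at [0.173, 0.496, 0.242] pointing down, gripper open.
Joint ranges: [-2.52, 2.52], [-0.91, 1.74], [-1.3, 1.37], [-1.96, 2.02], [-1.52, 1.47], [-3.14, 3.14]. Speed limits (rad/s): [2.22, 2.22, 2.79, 3.14, 3.14, 3.14].

INTERFACE

Orientations are given as [roll, pitch, yaw] about the fixed x, y, z axes, in that order (R = Rz(yaw) Ry(pitch) Rx(roll)).
In Python, from workcell import robot gives the robot as it stands. The module is installed in compiled form; this text tells all that it offers.
- The arm moves only by the shell command python3 -m creep 'ROWS' [OPENING] [FORCE]. ROWS is a JSON object of lists of equal length, an entry for each row: "linear": the shift along the tool's x, y, z in m, a list of three; "twist": the turn about the tool's x in units of 10 degrees (1.0 is 10 degrees). A call has 1 to 8 rows; each row is the pose to reach, as a shift and turn from the pose measured when the call began, along the tool's axes at that moment; what a row does not reach only later rows make up. A row lasts 1/8 s, in which the tool goes at most 62.5 mm and 10.7 degrees, less where a joint would pass 70% of its speed; a pose out of reach is approached as far as the arm can. A call with a gripper value outside its range is refused whole. OPENING is the opening, from 0 (shut) to 1 (fully open), set as the call begins (- or left out, the last holds). The fingers move at their own pace and stop on an object; FORCE is the grip in N (left out, the last holds). Time passes only in rows, so rows that repeat a pose let the fingers close. It gives the time, the measured TCP pose, the force and the opening at its end, in the units of the state.
- robot.get_state(): the state, without advancing time (a new reading comes with each control period).
- robot.grab_frame(name): name is "side" or "top" or "wrist"; returns (picture, depth): 420x560x3 uint8, blue, green, red; 420x560 float32, m along the optical axis (not along the pixel's ray), 0 where there is no reading.
- robot.camera_model(name): a dict with "intrinsics" (3x3 intrinsics, pixels), "R" (3x3) and "t" (3): a world point X has camera coordinates R X + t. Camera axes: x right, y down, z forward; pixel columns grow to the right and rows downward; lengths in m; the calibration is good to about 2 mm. A picture is of the moment at which its call begins: read the wrist's pose just before it. camera_model takes no time and is no camera call; for the wrist camera it gives the pose at the moment of the call.
- robot.hand_in(): hands the job in, once; it reports no verdict.
The state is a dict: "time_s": time; "joints": joint angles; "qd": joint speeds; "joint_efforts": joint torques, N m; "ee_pos": TCP position; "tool_rot": TCP orientation; "force": force on the tool from outside, world axes, zero at the start; "moment": the same for the moment, N m; "width": opening from 0.0 (shut) to 1.0 (fully open).
Only numpy, scipy, OpenCV 4.12 (cv2) and the standard library are available. Lean on these libraries where they do the work, as an engineer would, in place of code of your own. Each camera call takes 0.05 s, during which the arm holds its last target. There are 200 camera calls.

TASK

Survey the carved mandolin back on the rotary gauge table: by the red knob of its crank, turn the turntable counter-clockwise (seen from above) up to 15 turns a minute and keep it steady, between 13 and 17, for at least five seconds. Then bring it to rest with the red mark on the disc's rim at the tip of the yellow pointer, let go of the knob and move the hand clear. Touch the disc only through the crank, never let it turn backwards or faster than 22 turns a minute, and leave the sanding block, finger plane and glue jar where they are.

Things in the scene. Friction and masses are not known exactly. Their poses are not given: they have to be found in the camera images.
- turntable (a joint): Turntable angle in rad, growing counter-clockwise seen from above; no stops, not wrapped. The mark is at the pointer at 0 and every multiple of 2 pi; starts at 0.8 to 5.5. 15 turns a minute is 1.571 rad/s (13: 1.36, 17: 1.78, 22: 2.30). Being a flywheel driven through a slip clutch, it lags the crank by about 1 s, runs slower than it and runs on when the crank is held still.
- disc_top (a point): Dark steel disc, 260 mm across, 12 mm thick, mandolin back clamped on. Point: on its axis on the top of the steel, 64 mm above the bench (wood: 85 mm), 240 mm from the crank axis, x to the mark. Inertia about 0.042 kg m2 (hidden, 0.7 to 1.4 times). Drag: 0.007 N m per rad/s plus a hidden constant 0.02 to 0.08 N m, mostly from a brass weight riding in a collar on the rim.
- mark (a point): Red mark, 26 mm long and 24 mm wide, on top of the disc at its rim. The point is at the rim's edge, 130 mm from the turntable's axis, 64 mm above the bench.
- pointer (a point): The place on the disc's edge at which the fixed yellow pointer points, 130 mm from the turntable's axis, 64 mm above the bench. The pointer is a yellow cone on a yellow block just outside the rim. A fixed dial gauge on a post, 190 mm high, stands at the side of the disc away from the crank.
- crank_axis (a point): On the crank's vertical axis, 112 mm above the bench, above a green housing 150 mm wide, 40 mm high. The crank (0.25 kg) turns without stops. It drives the turntable through a viscous slip clutch, same sense, 1:1: torque 0.035 N m per rad/s that the crank is faster than the turntable. So the crank must turn clearly faster than the turntable, by an amount found only by watching it.
- knob_grip (a point): Middle of the crank's red knob: upright, round, 30 mm across, 50 mm high (87 to 137 mm above the bench, this point at 112 mm), 55 mm from the crank axis. It spins freely on its pin, so the hand need not turn. The crank arm's top is at 84 mm. The force needed is under 4 N.
- sanding_block: Bystander: reddish sanding block 140 x 60 x 45 mm lying on the bench, origin at the centre of its underside, x along its length.
- finger_plane: Bystander: small brass finger plane, 75 x 32 mm, 32 mm high, origin at the centre of its sole, x along its length.
- glue_bottle: Bystander: white glue jar, 60 mm in diameter, 130 mm high, orange cap, origin at the centre of its underside.

How it is judged:
By the outcome, as a careful person would: the job done as asked, in the order asked, and still so for the second after the job is handed in, with the robot touching nothing.
It also fails if it takes over 61 s, if anything falls off the work surface, if the arm or the gripper's body presses on something with over 40 N, if the wrist force passes 120 N, or if a joint passes its speed limit or range.

## Working session

There is one attempt and no reset: what is moved stays moved. The work goes in short steps, Python scripts to look and compute and a shell command to move; the robot and the scene stay as the last step left them, time stands still between calls to the robot, and variables do not carry over. Pictures are saved under pics/ and viewed, about 8 in all and at most 12, crops included, and the job is handed in when it is done.

```bash
mkdir -p pics; python3 - <<'E'
from workcell import robot
import cv2, numpy as np
s=robot.get_state(); print({k:np.round(v,3).tolist() for k,v in s.items()})
for n in ["top","side"]:
    p,d=robot.grab_frame(n); cv2.imwrite(f"pics/{n}0.png",p); np.save(f"pics/{n}0d.npy",d)
    m=robot.camera_model(n); print(n,{k:np.round(v,3).tolist() for k,v in m.items()})
E
```

```text
{'time_s': 0.0, 'joints': [1.096, 0.291, -0.154, 1.127, -0.0, 1.431], 'qd': [-0.001, 0.0, 0.001, 0.001, 0.0, -0.001], 'joint_efforts': [0.003, -53.714, 33.137, 0.016, -0.0, -0.0], 'ee_pos': [0.173, 0.495, 0.242], 'tool_rot': [-1.696, 1.569, -2.032], 'force': [-0.462, 0.447, -0.136], 'moment': [-0.022, -0.018, 0.039], 'width': 1.004}
top {'intrinsics': [[421.131, 0.0, 269.124], [0.0, 421.131, 201.847], [0.0, 0.0, 1.0]], 'R': [[0.019, -1.0, 0.015], [-0.984, -0.022, -0.175], [0.175, -0.011, -0.984]], 't': [0.011, 0.62, 1.492]}
side {'intrinsics': [[425.755, 0.0, 272.678], [0.0, 425.755, 215.724], [0.0, 0.0, 1.0]], 'R': [[0.828, -0.56, 0.019], [-0.414, -0.634, -0.654], [0.378, 0.533, -0.757]], 't': [-0.496, 0.34, 1.05]}
```

View pics/top0.png

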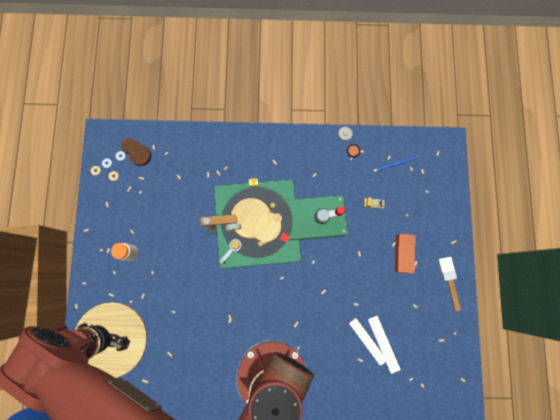

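View pics/side0.png

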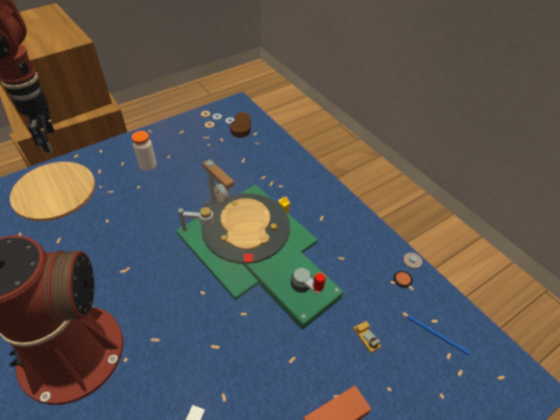

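The top view shows the disc centred near (257,222), the mark at (285,238), the pointer at (253,182), the crank hub at (323,216) and the red knob at (341,211). The side view shows the knob at (319,282), the mark at (248,258) and the pointer at (284,204).

```bash
cat > h.py <<'E'
from workcell import robot
import cv2, numpy as np
def ray(n,uv,z,m=None):
    m=m or robot.camera_model(n); R=np.array(m["R"]);t=np.array(m["t"])
    o=-R.T@t; d=R.T@np.linalg.solve(np.array(m["intrinsics"]),[*uv,1.]); return o+d*(z-o[2])/d[2]
def tri(uvs):
    A=[];b=[]
    for n,uv in uvs.items():
        m=robot.camera_model(n); P=np.array(m["intrinsics"])@np.c_[m["R"],m["t"]]
        for k in (0,1):
            r=uv[k]*P[2]-P[k]; A.append(r[:3]); b.append(-r[3])
    return np.linalg.lstsq(np.array(A),np.array(b),rcond=None)[0]
def blobs(p,kind,amin=8):
    h=cv2.cvtColor(p,cv2.COLOR_BGR2HSV)
    if kind=="red": k=cv2.inRange(h,(0,190,110),(5,255,255))|cv2.inRange(h,(175,190,110),(180,255,255))
    if kind=="yellow": k=cv2.inRange(h,(22,170,120),(34,255,255))
    if kind=="green": k=cv2.inRange(h,(65,100,40),(88,255,255))
    n,l,s,c=cv2.connectedComponentsWithStats(k)
    return [(s[i,4],c[i].round(1),s[i,:4]) for i in range(1,n) if s[i,4]>=amin]
E
python3 - <<'E'
from h import *
np.set_printoptions(precision=4,suppress=True)
for n in ["top","side"]:
    p=cv2.imread(f"pics/{n}0.png")
    for k in ["red","yellow","green"]:
        for a,c,b in blobs(p,k): print(n,k,a,c,b,ray(n,c,.064),ray(n,c,.112))
    # disc: dark low-saturation pixels
    h=cv2.cvtColor(p,cv2.COLOR_BGR2HSV); print(n,h[205 if n=="top" else 250,238 if n=="top" else 220])
E
python3 -c "
import cv2
p=cv2.imread('pics/top0.png')[165:285,190:360];cv2.imwrite('pics/c1.png',cv2.resize(p,None,fx=4.5,fy=4.5,interpolation=cv2.INTER_CUBIC))"
```

```text
top red 14 [337.9 212. ] [336 209   5   6] [ 0.5856 -0.2276  0.064 ] [ 0.5781 -0.2191  0.112 ]
top green 3117 [295.7 225.6] [220 180 127  88] [ 0.5325 -0.0741  0.064 ] [ 0.5267 -0.0705  0.112 ]
top green 475 [225.6 194.6] [215 183  34  32] [0.6411 0.1832 0.064 ] [0.6318 0.1787 0.112 ]
top green 198 [221.5 242.9] [217 226  12  32] [0.4646 0.1913 0.064 ] [0.4609 0.1865 0.112 ]
top green 82 [550.5 258.5] [540 251  20  16] [ 0.4327 -0.9929  0.064 ] [ 0.4301 -0.9602  0.112 ]
top green 15 [557.7 252.4] [556 250   4   7] [ 0.4552 -1.0214  0.064 ] [ 0.4518 -0.9877  0.112 ]
top green 11 [508.2 258.9] [506 256   5   6] [ 0.4283 -0.8393  0.064 ] [ 0.4257 -0.8114  0.112 ]
top green 22 [518.7 260.2] [516 256   7  10] [ 0.4244 -0.877   0.064 ] [ 0.422  -0.8479  0.112 ]
top green 13 [502.8 261.1] [499 259   7   5] [ 0.42   -0.8192  0.064 ] [ 0.4178 -0.7919  0.112 ]
top green 8 [513.1 260.9] [512 259   3   5] [ 0.4215 -0.8565  0.064 ] [ 0.4192 -0.828   0.112 ]
top green 9 [526.1 262.3] [524 259   4   8] [ 0.4174 -0.9031  0.064 ] [ 0.4152 -0.8732  0.112 ]
top green 17 [530.1 262.5] [528 258   5  11] 
[... 2767 characters left out ...]
reen 27 [549.2 330.8] [544 327  11  10] [ 0.1815 -0.9636  0.064 ] [ 0.1868 -0.9317  0.112 ]
top [ 21  94 236]
side red 43 [248.  257.4] [245 254   7   7] [ 0.4931 -0.0327  0.064 ] [ 0.4762 -0.0621  0.112 ]
side red 72 [319.6 277.4] [315 273  10   9] [ 0.6179 -0.1922  0.064 ] [ 0.5947 -0.2137  0.112 ]
side yellow 66 [283.7 202.5] [279 198  10  10] [0.6932 0.0815 0.064 ] [0.6663 0.0464 0.112 ]
side green 126 [255.7 190.5] [244 185  25  12] [0.6488 0.1716 0.064 ] [0.6241 0.1319 0.112 ]
side green 3787 [295.4 276.9] [249 214  94 114] [ 0.565  -0.1555  0.064 ] [ 0.5444 -0.1788  0.112 ]
side green 1802 [217.2 261.8] [177 219  80  79] [0.4154 0.0009 0.064 ] [ 0.4023 -0.0302  0.112 ]
side [43 27 85]
```

View pics/c1.png

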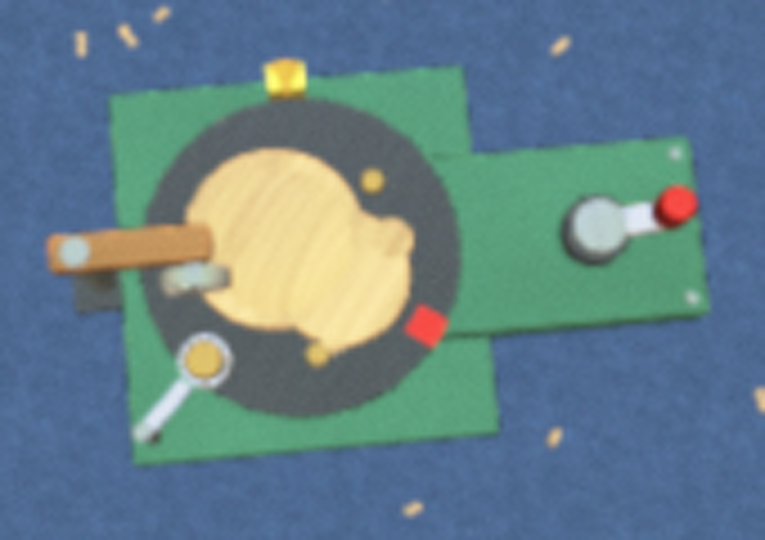

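```bash
cat >> h.py <<'E'
def red(p,s=140):
    h=cv2.cvtColor(p,cv2.COLOR_BGR2HSV)
    k=cv2.inRange(h,(0,s,120),(7,255,255))|cv2.inRange(h,(172,s,120),(180,255,255))
    n,l,st,c=cv2.connectedComponentsWithStats(k)
    return [(int(st[i,4]),c[i].round(2),st[i,:4]) for i in range(1,n) if st[i,4]>=12]
E
python3 - <<'E'
from h import *
np.set_printoptions(precision=4,suppress=True)
for n,roi in [("top",(190,165,360,285)),("side",(150,150,400,330))]:
    p=cv2.imread(f"pics/{n}0.png"); x0,y0,x1,y1=roi
    c=p[y0:y1,x0:x1]
    for a,q,b in red(c): print(n,"red",a,q+[x0,y0],b+[x0,y0,0,0],ray(n,q+[x0,y0],.064),ray(n,q+[x0,y0],.128))
    h=cv2.cvtColor(c,cv2.COLOR_BGR2HSV)
    yk=cv2.inRange(h,(22,150,150),(34,255,255)); cnt=cv2.connectedComponentsWithStats(yk)
    for st,q in zip(cnt[2][1:],cnt[3][1:]):
        if st[4]>5: print("yel",st,q+[x0,y0],ray(n,q+[x0,y0],.064))
    k=cv2.inRange(h,(0,0,40),(180,75,125)); k=cv2.morphologyEx(k,cv2.MORPH_OPEN,np.ones((3,3)))
    cs,_=cv2.findContours(k,0,1); cc=max(cs,key=cv2.contourArea)[:,0]+[x0,y0]
    w=np.array([ray(n,q,.064)[:2] for q in cc.astype(float)])
    from scipy.optimize import least_squares
    f=least_squares(lambda v:np.hypot(*(w-v[:2]).T)-.13,w.mean(0),loss="soft_l1",f_scale=.003)
    print("disc",f.x,np.abs(f.fun).mean(),len(w))
print("knob tri",tri({"top":(340.4,210.5),"side":(319.5,277)}))
print("hub", [ray("top",(322.4,215.2),z) for z in (.084,.1,.112)])
E
```

```text
top red 52 [340.1  210.13] [336 207   9   8] [ 0.5927 -0.2357  0.064 ] [ 0.5823 -0.224   0.128 ]
top red 48 [284.42 236.85] [281 233   8   9] [ 0.491  -0.0339  0.064 ] [ 0.4849 -0.0307  0.128 ]
yel [60 14  7  7 34] [253.1176 181.9706] [0.6906 0.0839 0.064 ]
disc [0.5129 0.0801] 0.017941883269926247 211
side red 77 [247.95 257.13] [243 253  10   9] [ 0.4935 -0.0319  0.064 ] [ 0.4709 -0.0712  0.128 ]
side red 78 [319.6  277.09] [315 273  10   9] [ 0.6185 -0.1915  0.064 ] [ 0.5876 -0.2201  0.128 ]
yel [129  48  10   9  60] [283.4667 202.0167] [0.6938 0.0836 0.064 ]
yel [121  74   4   3  10] [272.8 225. ] [0.615  0.0257 0.064 ]
yel [72 86  4  3  7] [223.7143 237.    ] [0.4727 0.0655 0.064 ]
yel [211 174   4   4   8] [362.    325.625] [ 0.6188 -0.3591  0.064 ]
disc [0.5456 0.0753] 0.025449086962978987 489
knob tri [ 0.5809 -0.2239  0.1384]
hub [array([ 0.5696, -0.1682,  0.084 ]), array([ 0.5673, -0.166 ,  0.1   ]), array([ 0.5655, -0.1643,  0.112 ])]
```

```bash
cat >> h.py <<'E'
from scipy.spatial.transform import Rotation as Ro
def TR(s=None):
    s=s or robot.get_state(); return np.array(s["ee_pos"]),Ro.from_euler("xyz",s["tool_rot"]).as_matrix()
E
python3 - <<'E'
from h import *
np.set_printoptions(precision=4,suppress=True)
p,R=TR(); print(R)
m=robot.camera_model("wrist"); Rc=np.array(m["R"]); o=-Rc.T@m["t"]
print("cam in tool",R.T@(o-p),"axes",R.T@Rc.T, m["intrinsics"])
D=ray("top",(257.0,221.8),.064); print("D",D)
M=ray("top",(284.42,236.85),.064); K=np.array([.5809,-.2239,.112]); print("mark r",np.hypot(*(M-D)[:2]),"KD",np.hypot(*(K-D)[:2]))
d=np.load("pics/top0d.npy"); m=robot.camera_model("top"); A=np.array(m["intrinsics"]);Rt=np.array(m["R"])
for u,v in [(322,215),(323,216),(340,210),(332,213),(257,222),(300,215),(310,205),(341,212)]:
    X=Rt.T@(d[v,u]*np.linalg.solve(A,[u,v,1])-m["t"]); print(u,v,X)
E
```

```text
[[-0.0005  0.3295  0.9442]
 [-0.0011  0.9442 -0.3295]
 [-1.     -0.0012 -0.0001]]
cam in tool [-0.1307 -0.0006 -0.0844] axes [[-0.0007 -0.3265  0.9452]
 [ 1.      0.0002  0.0008]
 [-0.0004  0.9452  0.3265]] [[367.313    0.     275.8529]
 [  0.     367.313  207.2138]
 [  0.       0.       1.    ]]
D [0.5434 0.0661 0.064 ]
mark r 0.1128563674418365 KD 0.2923869329823133
322 215 [ 0.5702 -0.1667  0.0846]
323 216 [ 0.567  -0.1705  0.0825]
340 210 [ 0.581  -0.2217  0.1389]
332 213 [ 0.5788 -0.2032  0.0814]
257 222 [0.5407 0.0658 0.0797]
300 215 [ 0.5754 -0.0917  0.038 ]
310 205 [ 0.6134 -0.1284  0.0402]
341 212 [ 0.5738 -0.2247  0.1407]
```

```bash
python3 -m creep '{"linear":[[-0.05,-0.01,0.02],[-0.10,-0.03,0.05],[-0.108,-0.07,0.10],[-0.108,-0.10,0.15],[-0.108,-0.13,0.20],[-0.108,-0.16,0.25],[-0.108,-0.19,0.30],[-0.108,-0.22,0.34]],"twist":[0.5,1,2,3,4,5,5.9,5.9]}' 1
python3 - <<'E'
from h import *
p,R=TR(); print(p,R.T@(np.array([.54,.02,.35])-p)); y=R[:,1]; print(np.degrees(np.arctan2(y[1],y[0])))
E
```

```text
time_s: 1.1
ee_pos: [0.4224, 0.1738, 0.3498]
tool_rot: [-0.78, 1.569, -2.148]
force: [0.4, 0.5, -0.2]
width: 1.0
[0.42244363 0.17384987 0.34975558] [-1.59222848e-04  8.42481344e-02  1.74331777e-01]
11.590501907401794
```

```bash
python3 -m creep '{"linear":[[0,0.02,0.05],[0,0.045,0.10],[0,0.07,0.15],[0,0.084,0.174],[0,0.084,0.174]],"twist":[0,0,0,0,0]}'
python3 - <<'E'
from h import *
import json
np.set_printoptions(precision=4,suppress=True)
m=robot.camera_model("wrist"); p,d=robot.grab_frame("wrist"); cv2.imwrite("pics/w1.png",p); np.save("pics/w1d.npy",d)
json.dump({k:np.array(v).tolist() for k,v in m.items()},open("pics/w1.json","w"))
for a,c,b in red(p): print(a,c,b,ray("wrist",c,.064,m),ray("wrist",c,.128,m))
E
```

```text
time_s: 1.72
ee_pos: [0.5404, 0.0187, 0.3488]
tool_rot: [-1.324, 1.568, -2.695]
force: [-0.7, 0.3, 0.5]
width: 1.0
423 [227.44 193.46] [214 180  28  27] [ 0.4918 -0.0345  0.064 ] [ 0.4967 -0.0136  0.128 ]
389 [272.89 374.44] [261 357  23  29] [ 0.5971 -0.287   0.064 ] [ 0.5858 -0.2272  0.128 ]
```

View pics/w1.png

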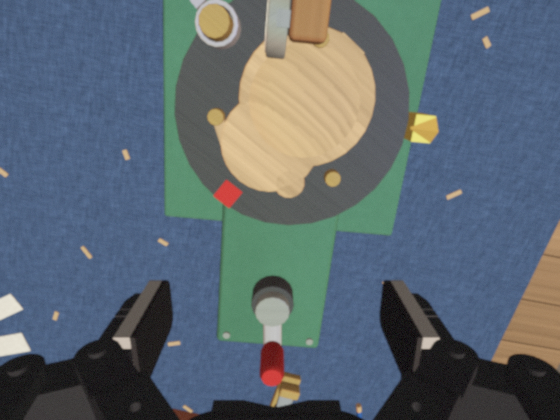

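```bash
python3 - <<'E'
from h import *
import json
np.set_printoptions(precision=4,suppress=True)
m=json.load(open("pics/w1.json")); p=cv2.imread("pics/w1.png")
a=cv2.resize(p[85:165,380:450],None,fx=6,fy=6,interpolation=cv2.INTER_CUBIC); b=cv2.resize(p[265:400,235:305],None,fx=3.55,fy=3.55,interpolation=cv2.INTER_CUBIC)[:480]
cv2.imwrite("pics/c2.png",np.hstack([a,b[:480] if b.shape[0]>=480 else cv2.copyMakeBorder(b,0,480-b.shape[0],0,0,0)]))
# disc rim: cast horizontal scan lines: green/dark transitions
h=cv2.cvtColor(p,cv2.COLOR_BGR2HSV); g=cv2.inRange(h,(55,80,40),(95,255,255))
dark=cv2.morphologyEx(cv2.inRange(h,(0,0,30),(180,90,95)),cv2.MORPH_OPEN,np.ones((3,3)))
pts=[]
c0=np.array([292.,107.])
for t in np.radians(np.arange(0,360,2)):
    r=np.arange(85,145,.5); q=c0+r[:,None]*[np.cos(t),np.sin(t)]
    if q[:,1].min()<0 : continue
    v=cv2.remap(g,q[:,0].astype(np.float32)[None],q[:,1].astype(np.float32)[None],cv2.INTER_LINEAR)[0]
    i=np.argmax(v>127)
    if v[i]>127 and i>5: pts.append(q[i])
w=np.array([ray("wrist",q,.064,m)[:2] for q in pts])
from scipy.optimize import least_squares
f=least_squares(lambda v:np.hypot(*(w-v[:2]).T)-v[2],[.54,.066,.13],loss="soft_l1",f_scale=.001)
print("disc",f.x,np.median(np.abs(f.fun)),len(w)); 
M=ray("wrist",(227.44,193.46),.064,m); v=M[:2]-f.x[:2]; print("mark r",np.hypot(*v),np.degrees(np.arctan2(v[1],v[0])))
E
```

```text
disc [0.5468 0.0676 0.1296] 0.0003261417510644904 128
mark r 0.11597019863488985 -118.31184997735316
```

View pics/c2.png

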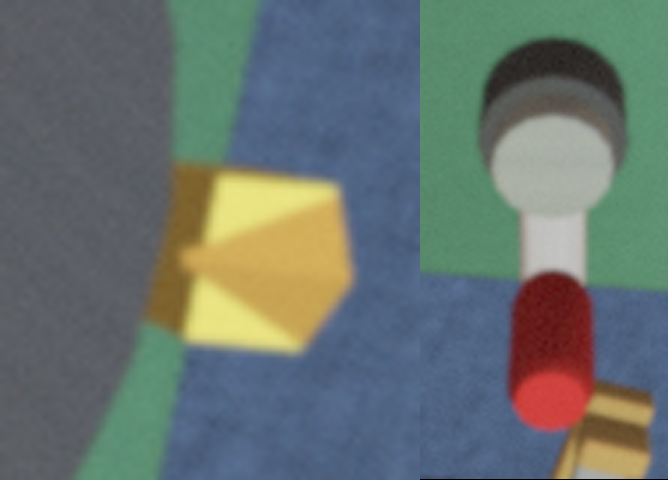

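```bash
python3 - <<'E'
from h import *
import json
np.set_printoptions(precision=4,suppress=True)
m=json.load(open("pics/w1.json")); d=np.load("pics/w1d.npy"); Rc=np.array(m["R"]);A=np.array(m["intrinsics"])
def X(u,v): return Rc.T@(d[v,u]*np.linalg.solve(A,[u,v,1])-m["t"])
for n,uv in dict(hub=(272,311),hub2=(272,305),knobtop=(271,378),arm=(272,333),cone=(420,128),tip=(411,128),disc=(380,128),blk=(430,120)).items(): print(n,X(*uv))
D=np.array([.5468,.0676])
K=ray("wrist",(271.3,377.3),.137,m); C=ray("wrist",(272.1,310.5),X(272,311)[2],m)
print("K",K,"C",C,"KC",np.hypot(*(K-C)[:2]),"CD",np.hypot(*(C[:2]-D)))
for z in (.064,.07,.08):
    q=ray("wrist",(410,127.6),z,m)[:2]-D; print(z,q,np.hypot(*q),np.degrees(np.arctan2(q[1],q[0])))
print("top/side knob+mark", ray("top",(340.4,210.5),.137),ray("top",(253.1,181.97),.07),ray("side",(283.5,202),.07))
E
```

```text
hub [ 0.5725 -0.1689  0.0855]
hub2 [ 0.5709 -0.1609  0.0846]
knobtop [ 0.583  -0.2243  0.1371]
arm [ 0.5795 -0.2039  0.0823]
cone [0.6881 0.0837 0.0686]
tip [0.6791 0.0816 0.0667]
disc [0.6466 0.0746 0.0629]
blk [0.6974 0.094  0.0651]
K [ 0.5832 -0.2233  0.137 ] C [ 0.5725 -0.1682  0.0855] KC 0.05618850233068944 CD 0.2371648974204767
0.064 [0.132  0.0141] 0.13279365064906015 6.09102931499243
0.07 [0.1298 0.0144] 0.13059504024771318 6.316767424168367
0.08 [0.1261 0.0148] 0.1269354023973352 6.710363238249223
top/side knob+mark [ 0.5796 -0.2234  0.137 ] [0.6893 0.0838 0.07  ] [0.6905 0.0792 0.07  ]
```

```bash
python3 -m creep '{"linear":[[0,0,0.06],[0.03,-0.002,0.12],[0.06,-0.004,0.18],[0.09,-0.006,0.235],[0.12,-0.007,0.246],[0.17,-0.007,0.246],[0.21,-0.007,0.246],[0.241,-0.007,0.246]],"twist":[0,0,0,0,0,0,0,0]}'
python3 -m creep '{"linear":[[0,0,0]],"twist":[0]}'
python3 - <<'E'
from h import *
np.set_printoptions(precision=4,suppress=True)
p,R=TR(); print(p,R, robot.get_state()["force"], "need",R.T@(np.array([.5833,-.2239,.108])-p))
m=robot.camera_model("wrist");q,d=robot.grab_frame("wrist"); cv2.imwrite("pics/w2.png",q)
for a,c,b in red(q): print(a,c,b,ray("wrist",c,.13,m))
for n in("top","side"):
    q,d=robot.grab_frame(n); cv2.imwrite(f"pics/{n}1.png",q)
    for a,c,b in red(q): print(n,a,c,b,ray(n,c,.064))
E
```

```text
time_s: 2.78
ee_pos: [0.5804, -0.221, 0.1067]
tool_rot: [-1.837, 1.567, 3.078]
force: [-0.1, -1.4, 0.1]
width: 1.001
time_s: 2.9
ee_pos: [0.5787, -0.2189, 0.1049]
tool_rot: [-2.089, 1.563, 2.827]
force: [0.7, 0.1, 0.4]
width: 0.997
[ 0.5787 -0.2189  0.1049] [[-0.0078  0.9794  0.2019]
 [ 0.0025  0.2019 -0.9794]
 [-1.     -0.0071 -0.004 ]] [0.7192 0.1218 0.3507] need [-0.0032  0.0035  0.0058]
4545 [291.5  356.44] [251 293  77 103] [ 0.5857 -0.2261  0.13  ]
top 8472 [339.5  261.25] [274 160 121 195] [ 0.4079 -0.2316  0.064 ]
top 48 [284.42 236.85] [281 233   8   9] [ 0.491  -0.0339  0.064 ]
top 1748 [257.26 278.28] [222 246  69  69] [0.3425 0.0603 0.064 ]
top 14 [267.93 352.43] [262 351  12   4] [0.0929 0.0176 0.064 ]
top 15 [255.4  357.13] [253 353   5   8] [0.0768 0.0602 0.064 ]
top 46 [293.83 365.09] [288 355  12  23] [ 0.0531 -0.0717  0.064 ]
top 638 [247.68 386.4 ] [228 364  48  47] [-0.018  0.084  0.064]
top 19 [293.95 391.47] [289 386  10  11] [-0.0317 -0.0728  0.064 ]
top 86 [302.5  403.81] [298 396  10  22] [-0.0703 -0.102   0.064 ]
side 11485 [201.87  67.19] [ 58   0 317 151] [0.85   0.9106 0.064 ]
side 39 [150.15   1.82] [145   0  10   6] [0.925  1.6235 0.064 ]
side 1688 [ 31.87 239.39] [  0 216  59  83] [0.0186 0.3527 0.064 ]
side 171 [333.2  222.01] [320 218  27   9] [ 0.7711 -0.0626  0.064 ]
side 77 [248.06 257.21] [244 253   9   9] [ 0.4936 -0.0323  0.064 ]
side 64 [320.77 277.84] [317 273   8  10] [ 0.6196 -0.195   0.064 ]
side 232 [ 25.28 304.66] [  0 299  39  13] [-0.0475  0.1502  0.064 ]
side 105 [ 14.51 312.09] [  0 309  33   8] [-0.0744  0.1434  0.064 ]
side 1894 [ 81.56 368.02] [ 17 309 105  94] [ 0.0178 -0.0851  0.064 ]
side 25 [  7.04 331.12] [  0 330  17   3] [-0.1008  0.1007  0.064 ]
```

View pics/w2.png

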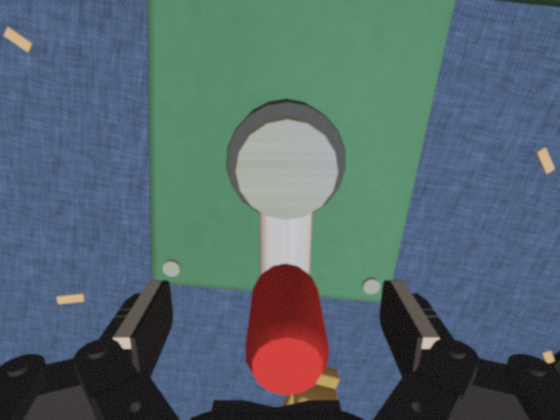

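View pics/top1.png

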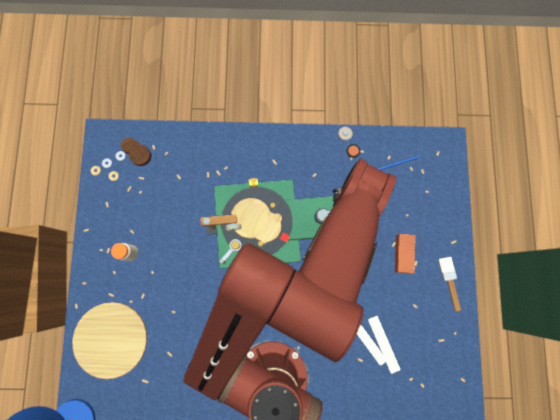

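The wrist view shows the knob at (288,365) between the open pads. In the top view the mark at (284,237) is clear of the arm. I'll fine-align, then close.

```bash
python3 -m creep '{"linear":[[-0.005,0.005,0.008],[-0.005,0.005,0.008]],"twist":[0,0]}'
python3 -m creep '{"linear":[[-0.002,0.001,0.002],[-0.002,0.001,0.002],[-0.002,0.001,0.002],[-0.002,0.001,0.002],[-0.002,0.001,0.002],[-0.002,0.001,0.002]],"twist":[0,0,0,0,0,0]}' 0 40
python3 - <<'E'
from h import *
np.set_printoptions(precision=4,suppress=True)
s=robot.get_state(); p,R=TR(s); print(p,R[:,1:],s["force"],s["moment"],s["width"])
m=robot.camera_model("wrist");q,d=robot.grab_frame("wrist"); cv2.imwrite("pics/w3.png",q)
for a,c,b in red(q): print(a,c,b,ray("wrist",c,.13,m))
s=robot.get_state(); print(s["ee_pos"],s["force"])
E
```

```text
time_s: 3.3
ee_pos: [0.5894, -0.2286, 0.1152]
tool_rot: [0.284, 1.568, -1.084]
force: [-0.1, 0.1, 0.1]
width: 1.003
time_s: 4.05
ee_pos: [0.5908, -0.2302, 0.1172]
tool_rot: [0.312, 1.568, -1.056]
force: [0.3, -0.4, 1.6]
width: 0.331
[ 0.5908 -0.2302  0.1172] [[ 0.9795  0.2015]
 [ 0.2015 -0.9795]
 [ 0.0008  0.0025]] [ 0.3426 -0.3949  1.6272] [ 0.0563  0.0113 -0.0108] 0.33127524639276784
4363 [279.88 299.32] [242 245  73  93] [ 0.5905 -0.2232  0.13  ]
[ 0.5908 -0.2303  0.1172] [-0.1842  0.2302  0.8716]
```

```bash
python3 -m creep '{"linear":[[0,0,0],[0.004,0.001,-0.004],[0.004,0.001,-0.008],[0.004,0.001,-0.008]],"twist":[0,0,0,0]}' 0.6 40
python3 -m creep '{"linear":[[0,0,0],[0,0,0],[0,0,0],[0,0,0]],"twist":[0,0,0,0]}' 0 40
python3 - <<'E'
from h import *
np.set_printoptions(precision=4,suppress=True)
m=robot.camera_model("wrist");q,d=robot.grab_frame("wrist"); cv2.imwrite("pics/w4.png",q)
for a,c,b in red(q): print(a,c,b,ray("wrist",c,.13,m))
s=robot.get_state(); p,R=TR(s); print(p,R[:,1:],s["force"],s["moment"],s["width"])
v=p[:2]-[.5725,-.17]; print(np.hypot(*v),np.degrees(np.arctan2(v[1],v[0])))
E
```

```text
time_s: 4.6
ee_pos: [0.59, -0.2217, 0.1131]
tool_rot: [0.217, 1.569, -1.151]
force: [0.1, -0.1, 1.5]
width: 0.601
time_s: 5.1
ee_pos: [0.5901, -0.2218, 0.1132]
tool_rot: [0.303, 1.568, -1.065]
force: [-0.8, 0.3, 1.7]
width: 0.34
4391 [280.27 325.26] [241 265  74 100] [ 0.5917 -0.223   0.13  ]
[ 0.5901 -0.2218  0.1132] [[ 0.9794  0.2018]
 [ 0.2018 -0.9794]
 [ 0.0007  0.0023]] [1.2571 1.0596 2.2474] [0.1263 0.0504 0.0185] 0.33591135190751215
0.05471802378722168 -71.22079069323995
```

```bash
cat > obs.py <<'E'
# usage: obs.py "dtheta,..." : photograph, report the disc, work out shifts for the next call
from h import *
import sys, json, os
C=np.array([.5725,-.170]); D=np.array([.5468,.0676]); r=.055; Z=.113
L=json.load(open("log.json")) if os.path.exists("log.json") else []
s0=robot.get_state(); cams=sys.argv[2].split(",") if len(sys.argv)>2 else ["top"]
rec={"t":s0["time_s"]}
for n in cams:
    t=robot.get_state()["time_s"]; q,_=robot.grab_frame(n); cv2.imwrite(f"pics/{n}_{t:.2f}.png",q)
    for a,c,b in red(q):
        v=ray(n,c,.064)[:2]-D
        if 15<a<95 and .095<np.hypot(*v)<.135:
            ang=np.degrees(np.arctan2(v[1],v[0]))-6.2; rec.update(t=t,ang=ang); print(n,"mark r %.4f area %d angle %.1f"%(np.hypot(*v),a,ang))
s=robot.get_state(); p,R=TR(s); v=p[:2]-C; th=np.arctan2(v[1],v[0])
if "ang" in rec:
    prev=[l for l in L if "ang" in l]
    if prev:
        dt=rec["t"]-prev[-1]["t"]; da=(rec["ang"]-prev[-1]["ang"]+40)%360-40; print("disc mean %.3f rad/s over %.2f s, moved %.1f deg"%(np.radians(da)/dt,dt,da))
L.append(rec); json.dump(L,open("log.json","w"))
print("t %.2f r %.4f z %.3f theta %.3f force"%(s["time_s"],np.hypot(*v),p[2],th),np.round(s0["force"],1),"->",np.round(s["force"],1),"w %.2f"%s["width"])
for spec in sys.argv[1].split(";"):
    a=th+np.cumsum([float(x) for x in spec.split(",")])
    T=np.c_[C[0]+r*np.cos(a),C[1]+r*np.sin(a),np.full(len(a),Z)]
    print(np.round((T-p)@R,3).tolist(),"end %.3f"%a[-1])
E
python3 obs.py .05,.1,.15,.2,.25,.25,.25,.25
```

```text
top mark r 0.1160 area 50 angle -124.5
t 5.20 r 0.0547 z 0.113 theta -1.243 force [1.3 1.1 2.2] -> [-0.6  0.2  2.1] w 0.34
[[0.0, 0.003, -0.0], [0.0, 0.008, -0.001], [0.0, 0.016, -0.004], [0.0, 0.025, -0.01], [0.0, 0.035, -0.019], [0.0, 0.043, -0.031], [0.0, 0.047, -0.044], [0.0, 0.048, -0.057]] end 0.257
```

```bash
python3 -m creep '{"linear":[[0,0.003,0],[0,0.008,-0.001],[0,0.016,-0.004],[0,0.025,-0.010],[0,0.035,-0.019],[0,0.043,-0.031],[0,0.047,-0.044],[0,0.048,-0.057]],"twist":[0,0,0,0,0,0,0,0]}'
python3 obs.py ".35,.35,.35,.35,.35,.35,.35,.35;.4,.4,.4,.4,.4,.4,.4,.4"
```

```text
time_s: 6.2
ee_pos: [0.6261, -0.1553, 0.1134]
tool_rot: [0.511, 1.567, -0.856]
force: [-1.3, -2.3, 2.6]
width: 0.339
top mark r 0.1167 area 51 angle -120.1
disc mean 0.073 rad/s over 1.05 s, moved 4.4 deg
t 6.25 r 0.0555 z 0.113 theta 0.299 force [-1.3 -2.3  2.6] -> [1.  1.9 6.1] w 0.34
[[0.0, -0.006, -0.018], [0.0, -0.017, -0.034], [0.0, -0.033, -0.045], [0.0, -0.051, -0.05], [0.0, -0.07, -0.048], [0.0, -0.087, -0.039], [0.0, -0.101, -0.026], [0.0, -0.109, -0.008]] end 3.099
[[0.0, -0.007, -0.021], [0.0, -0.021, -0.038], [0.0, -0.04, -0.048], [0.0, -0.062, -0.049], [0.0, -0.083, -0.042], [0.0, -0.099, -0.028], [0.0, -0.109, -0.008], [0.0, -0.11, 0.014]] end 3.499
```

```bash
python3 -m creep '{"linear":[[0,-0.007,-0.021],[0,-0.021,-0.038],[0,-0.040,-0.048],[0,-0.062,-0.049],[0,-0.083,-0.042],[0,-0.099,-0.028],[0,-0.109,-0.008],[0,-0.110,0.014]],"twist":[0,0,0,0,0,0,0,0]}'
python3 obs.py ".4,.4,.4,.4,.4,.4,.4,.4;.46,.46,.46,.46,.46,.46,.46,.46"
```

```text
time_s: 7.25
ee_pos: [0.521, -0.1897, 0.1134]
tool_rot: [1.367, 1.568, 0.001]
force: [10.9, 5.1, -5.3]
width: 0.336
top mark r 0.1144 area 46 angle -74.2
disc mean 0.762 rad/s over 1.05 s, moved 45.8 deg
t 7.30 r 0.0547 z 0.114 theta -2.719 force [10.9  5.1 -5.3] -> [ 2.6 -3.  -2.5] w 0.34
[[0.001, 0.009, 0.02], [0.001, 0.025, 0.035], [0.001, 0.045, 0.042], [0.001, 0.067, 0.041], [0.001, 0.087, 0.032], [0.001, 0.101, 0.016], [0.001, 0.108, -0.005], [0.001, 0.106, -0.027]] end 0.481
[[0.001, 0.011, 0.023], [0.001, 0.03, 0.038], [0.001, 0.055, 0.043], [0.001, 0.079, 0.037], [0.001, 0.098, 0.02], [0.001, 0.108, -0.003], [0.001, 0.106, -0.028], [0.001, 0.093, -0.05]] end 0.961
```

```bash
python3 -m creep '{"linear":[[0.001,0.009,0.020],[0.001,0.025,0.035],[0.001,0.045,0.042],[0.001,0.067,0.041],[0.001,0.087,0.032],[0.001,0.101,0.016],[0.001,0.108,-0.005],[0.001,0.106,-0.027]],"twist":[0,0,0,0,0,0,0,0]}'
python3 obs.py ".38,.38,.38,.38,.38,.38,.38,.38;.42,.42,.42,.42,.42,.42,.42,.42"
```

```text
time_s: 8.3
ee_pos: [0.622, -0.1443, 0.1133]
tool_rot: [0.965, 1.564, -0.402]
force: [-2.6, -3.0, 3.9]
width: 0.343
top mark r 0.1153 area 47 angle 1.8
disc mean 1.263 rad/s over 1.05 s, moved 76.0 deg
t 8.35 r 0.0557 z 0.113 theta 0.536 force [-2.6 -3.   3.9] -> [ 1.8  5.5 10.3] w 0.33
[[0.0, -0.011, -0.018], [-0.0, -0.027, -0.031], [-0.0, -0.047, -0.037], [-0.0, -0.068, -0.035], [-0.0, -0.086, -0.025], [-0.0, -0.1, -0.01], [-0.0, -0.107, 0.01], [-0.0, -0.106, 0.031]] end 3.576
[[0.0, -0.012, -0.019], [-0.0, -0.031, -0.033], [-0.0, -0.054, -0.037], [-0.0, -0.076, -0.032], [-0.0, -0.094, -0.018], [-0.0, -0.105, 0.002], [-0.0, -0.107, 0.025], [-0.0, -0.1, 0.047]] end 3.896
```

```bash
python3 -m creep '{"linear":[[0,-0.011,-0.018],[0,-0.029,-0.032],[0,-0.050,-0.037],[0,-0.072,-0.034],[0,-0.090,-0.021],[0,-0.103,-0.004],[0,-0.107,0.017],[0,-0.103,0.039]],"twist":[0,0,0,0,0,0,0,0]}'
python3 obs.py ".37,.37,.37,.37,.37,.37,.37,.37;.4,.4,.4,.4,.4,.4,.4,.4;.43,.43,.43,.43,.43,.43,.43,.43"
```

```text
time_s: 9.35
ee_pos: [0.5273, -0.2015, 0.1131]
tool_rot: [1.208, 1.566, -0.158]
force: [6.9, 5.2, 0.6]
width: 0.335
t 9.40 r 0.0546 z 0.113 theta -2.473 force [6.9 5.2 0.6] -> [ 1.5 -4.6  2.7] w 0.34
[[0.0, 0.012, 0.016], [0.001, 0.029, 0.027], [0.001, 0.049, 0.031], [0.001, 0.069, 0.027], [0.001, 0.086, 0.016], [0.001, 0.098, -0.0], [0.001, 0.104, -0.02], [0.001, 0.102, -0.04]] end 0.487
[[0.0, 0.013, 0.017], [0.001, 0.032, 0.028], [0.001, 0.054, 0.03], [0.001, 0.075, 0.024], [0.001, 0.092, 0.01], [0.001, 0.102, -0.009], [0.001, 0.103, -0.031], [0.001, 0.097, -0.052]] end 0.727
[[0.0, 0.014, 0.018], [0.001, 0.035, 0.029], [0.001, 0.059, 0.03], [0.001, 0.081, 0.021], [0.001, 0.096, 0.003], [0.001, 0.104, -0.019], [0.001, 0.101, -0.042], [0.001, 0.089, -0.062]] end 0.967
```

```bash
python3 -m creep '{"linear":[[0,0.013,0.017],[0.001,0.032,0.028],[0.001,0.054,0.030],[0.001,0.075,0.024],[0.001,0.092,0.010],[0.001,0.102,-0.009],[0.001,0.103,-0.031],[0.001,0.097,-0.052]],"twist":[0,0,0,0,0,0,0,0]}'
python3 obs.py ".37,.37,.37,.37,.37,.37,.37,.37;.4,.4,.4,.4,.4,.4,.4,.4;.43,.43,.43,.43,.43,.43,.43,.43" top,side
```

```text
time_s: 10.4
ee_pos: [0.6149, -0.1333, 0.1132]
tool_rot: [0.99, 1.561, -0.376]
force: [-4.4, -4.9, 4.7]
width: 0.336
top mark r 0.1172 area 49 angle 167.3
side mark r 0.1150 area 72 angle 170.4
disc mean 1.369 rad/s over 2.15 s, moved 168.7 deg
t 10.50 r 0.0559 z 0.113 theta 0.751 force [-4.4 -4.9  4.7] -> [-1.7 -1.1  6.9] w 0.34
[[0.0, -0.014, -0.015], [-0.0, -0.032, -0.024], [-0.0, -0.052, -0.026], [-0.0, -0.072, -0.02], [-0.0, -0.088, -0.008], [-0.0, -0.099, 0.009], [-0.0, -0.103, 0.029], [-0.0, -0.099, 0.049]] end 3.711
[[-0.0, -0.016, -0.016], [-0.0, -0.036, -0.025], [-0.0, -0.057, -0.025], [-0.0, -0.078, -0.017], [-0.0, -0.093, -0.002], [-0.0, -0.102, 0.018], [-0.0, -0.102, 0.04], [-0.0, -0.093, 0.06]] end 3.951
[[-0.0, -0.017, -0.017], [-0.0, -0.039, -0.025], [-0.0, -0.062, -0.024], [-0.0, -0.083, -0.013], [-0.0, -0.097, 0.005], [-0.0, -0.103, 0.028], [-0.0, -0.098, 0.051], [-0.0, -0.084, 0.07]] end 4.191
```

```bash
python3 -m creep '{"linear":[[0,-0.017,-0.017],[0,-0.039,-0.025],[0,-0.062,-0.024],[0,-0.083,-0.013],[0,-0.097,0.005],[0,-0.103,0.028],[0,-0.098,0.051],[0,-0.084,0.070]],"twist":[0,0,0,0,0,0,0,0]}'
python3 obs.py ".42,.42,.42,.42,.42,.42,.42,.42;.44,.44,.44,.44,.44,.44,.44,.44" top
```

```text
time_s: 11.5
ee_pos: [0.5457, -0.2183, 0.113]
tool_rot: [1.176, 1.564, -0.19]
force: [4.3, 7.9, -0.5]
width: 0.335
top mark r 0.1154 area 47 angle -105.4
disc mean 1.400 rad/s over 1.05 s, moved 84.2 deg
t 11.55 r 0.0549 z 0.113 theta -2.024 force [ 4.3  7.9 -0.5] -> [3.7 1.6 2.8] w 0.34
[[0.0, 0.021, 0.01], [0.0, 0.044, 0.011], [0.001, 0.065, 0.002], [0.001, 0.08, -0.015], [0.001, 0.088, -0.036], [0.001, 0.086, -0.059], [0.0, 0.075, -0.079], [0.0, 0.057, -0.093]] end 1.336
[[0.0, 0.022, 0.01], [0.0, 0.046, 0.01], [0.001, 0.067, -0.0], [0.001, 0.083, -0.019], [0.001, 0.089, -0.042], [0.0, 0.084, -0.065], [0.0, 0.07, -0.085], [0.0, 0.049, -0.096]] end 1.496
```

```bash
python3 -m creep '{"linear":[[0,0.022,0.010],[0,0.046,0.010],[0.001,0.067,0],[0.001,0.083,-0.019],[0.001,0.089,-0.042],[0,0.084,-0.065],[0,0.070,-0.085],[0,0.049,-0.096]],"twist":[0,0,0,0,0,0,0,0]}'
python3 obs.py ".42,.42,.42,.42,.42,.42,.42,.42;.44,.44,.44,.44,.44,.44,.44,.44;.46,.46,.46,.46,.46,.46,.46,.46" top
```

```text
time_s: 12.55
ee_pos: [0.5777, -0.1142, 0.1134]
tool_rot: [1.318, 1.559, -0.046]
force: [1.0, -2.8, 0.9]
width: 0.334
top mark r 0.1141 area 45 angle -9.7
disc mean 1.590 rad/s over 1.05 s, moved 95.6 deg
t 12.60 r 0.0560 z 0.113 theta 1.542 force [ 1.  -2.8  0.9] -> [-1.9  3.5  7.6] w 0.33
[[-0.0, -0.023, 0.0], [-0.0, -0.044, 0.009], [-0.0, -0.06, 0.026], [-0.0, -0.068, 0.048], [-0.0, -0.066, 0.07], [-0.0, -0.055, 0.091], [-0.0, -0.036, 0.104], [0.0, -0.014, 0.109]] end 4.902
[[-0.0, -0.024, 0.001], [-0.0, -0.046, 0.011], [-0.0, -0.062, 0.029], [-0.0, -0.068, 0.052], [-0.0, -0.064, 0.076], [-0.0, -0.05, 0.095], [0.0, -0.029, 0.107], [0.0, -0.005, 0.109]] end 5.062
[[-0.0, -0.025, 0.001], [-0.0, -0.048, 0.012], [-0.0, -0.063, 0.032], [-0.0, -0.068, 0.056], [-0.0, -0.061, 0.081], [-0.0, -0.045, 0.099], [0.0, -0.022, 0.109], [0.0, 0.003, 0.107]] end 5.222
```

```bash
python3 -m creep '{"linear":[[0,-0.024,0],[0,-0.045,0.010],[0,-0.061,0.028],[0,-0.068,0.050],[0,-0.065,0.073],[0,-0.053,0.093],[0,-0.033,0.106],[0,-0.010,0.109]],"twist":[0,0,0,0,0,0,0,0]}'
python3 obs.py ".42,.42,.42,.42,.42,.42,.42,.42;.43,.43,.43,.43,.43,.43,.43,.43;.45,.45,.45,.45,.45,.45,.45,.45" top
```

```text
time_s: 13.6
ee_pos: [0.5872, -0.2232, 0.1129]
tool_rot: [1.398, 1.564, 0.032]
force: [-2.3, 6.0, 3.2]
width: 0.336
t 13.65 r 0.0551 z 0.113 theta -1.254 force [-2.3  6.   3.2] -> [-0.4  3.7  6.3] w 0.34
[[-0.0, 0.022, -0.007], [0.0, 0.039, -0.023], [0.0, 0.048, -0.044], [0.0, 0.048, -0.067], [0.0, 0.038, -0.088], [-0.0, 0.021, -0.103], [-0.0, -0.001, -0.11], [-0.001, -0.024, -0.107]] end 2.106
[[-0.0, 0.022, -0.008], [0.0, 0.039, -0.024], [0.0, 0.048, -0.045], [0.0, 0.047, -0.069], [-0.0, 0.036, -0.09], [-0.0, 0.018, -0.104], [-0.0, -0.005, -0.11], [-0.001, -0.028, -0.105]] end 2.186
[[-0.0, 0.023, -0.008], [0.0, 0.041, -0.025], [0.0, 0.049, -0.049], [0.0, 0.046, -0.073], [-0.0, 0.033, -0.094], [-0.0, 0.012, -0.107], [-0.0, -0.013, -0.109], [-0.001, -0.036, -0.101]] end 2.346
```

```bash
python3 -m creep '{"linear":[[0,0.022,-0.008],[0,0.039,-0.024],[0,0.048,-0.045],[0,0.047,-0.069],[0,0.036,-0.090],[0,0.018,-0.104],[0,-0.005,-0.110],[0,-0.028,-0.105]],"twist":[0,0,0,0,0,0,0,0]}'
python3 obs.py ".42,.42,.42,.42,.42,.42,.42,.42;.43,.43,.43,.43,.43,.43,.43,.43;.45,.45,.45,.45,.45,.45,.45,.45" top
```

```text
time_s: 14.65
ee_pos: [0.5406, -0.1239, 0.1129]
tool_rot: [1.6, 1.561, 0.238]
force: [2.5, -0.0, 4.7]
width: 0.337
top mark r 0.1170 area 50 angle -179.1
disc mean 1.585 rad/s over 2.10 s, moved 190.7 deg
t 14.70 r 0.0558 z 0.113 theta 2.228 force [ 2.5 -0.   4.7] -> [-3.7  0.9 11.3] w 0.34
[[-0.0, -0.018, 0.015], [-0.0, -0.029, 0.035], [-0.0, -0.03, 0.058], [-0.0, -0.022, 0.079], [-0.0, -0.006, 0.096], [0.0, 0.015, 0.104], [0.0, 0.038, 0.104], [0.0, 0.058, 0.093]] end 5.588
[[-0.0, -0.018, 0.015], [-0.0, -0.029, 0.036], [-0.0, -0.03, 0.06], [-0.0, -0.021, 0.081], [-0.0, -0.004, 0.097], [0.0, 0.018, 0.105], [0.0, 0.041, 0.103], [0.0, 0.062, 0.091]] end 5.668
[[-0.0, -0.019, 0.016], [-0.0, -0.029, 0.038], [-0.0, -0.029, 0.063], [-0.0, -0.019, 0.085], [-0.0, 0.001, 0.1], [0.0, 0.025, 0.105], [0.0, 0.049, 0.1], [0.0, 0.068, 0.084]] end 5.828
```

```bash
python3 -m creep '{"linear":[[0,-0.018,0.015],[0,-0.029,0.036],[0,-0.030,0.060],[0,-0.021,0.081],[0,-0.004,0.097],[0,0.018,0.105],[0,0.041,0.103],[0,0.062,0.091]],"twist":[0,0,0,0,0,0,0,0]}'
python3 obs.py ".42,.42,.42,.42,.42,.42,.42,.42;.43,.43,.43,.43,.43,.43,.43,.43;.44,.44,.44,.44,.44,.44,.44,.44" top
```

```text
time_s: 15.7
ee_pos: [0.6179, -0.2021, 0.1128]
tool_rot: [1.521, 1.565, 0.156]
force: [-8.0, 4.2, 3.7]
width: 0.338
top mark r 0.1149 area 47 angle -82.8
disc mean 1.601 rad/s over 1.05 s, moved 96.3 deg
t 15.75 r 0.0554 z 0.113 theta -0.562 force [-8.   4.2  3.7] -> [-2.5  4.5  8.5] w 0.34
[[-0.0, 0.012, -0.02], [-0.0, 0.015, -0.042], [-0.0, 0.009, -0.064], [-0.0, -0.006, -0.082], [-0.0, -0.027, -0.092], [-0.001, -0.05, -0.093], [-0.001, -0.071, -0.084], [-0.001, -0.087, -0.067]] end 2.798
[[-0.0, 0.012, -0.02], [-0.0, 0.015, -0.044], [-0.0, 0.008, -0.066], [-0.0, -0.008, -0.083], [-0.0, -0.029, -0.093], [-0.001, -0.053, -0.092], [-0.001, -0.074, -0.082], [-0.001, -0.089, -0.064]] end 2.878
[[-0.0, 0.012, -0.021], [-0.0, 0.015, -0.045], [-0.0, 0.007, -0.067], [-0.0, -0.01, -0.085], [-0.0, -0.032, -0.093], [-0.001, -0.056, -0.091], [-0.001, -0.077, -0.079], [-0.001, -0.091, -0.06]] end 2.958
```

Use 0.42 (mean 1.60 so far).

```bash
python3 -m creep '{"linear":[[0,0.012,-0.020],[0,0.015,-0.042],[0,0.009,-0.064],[0,-0.006,-0.082],[0,-0.027,-0.092],[0,-0.050,-0.093],[0,-0.071,-0.084],[0,-0.087,-0.067]],"twist":[0,0,0,0,0,0,0,0]}'
python3 obs.py ".42,.42,.42,.42,.42,.42,.42,.42;.43,.43,.43,.43,.43,.43,.43,.43;.44,.44,.44,.44,.44,.44,.44,.44" top
```

```text
time_s: 16.75
ee_pos: [0.52, -0.1515, 0.1128]
tool_rot: [1.81, 1.564, 0.448]
force: [3.8, 0.0, 7.2]
width: 0.336
top mark r 0.1155 area 45 angle 11.1
disc mean 1.560 rad/s over 1.05 s, moved 93.9 deg
t 16.80 r 0.0552 z 0.113 theta 2.855 force [3.8 0.  7.2] -> [-7.1 -2.  11.9] w 0.34
[[-0.0, -0.006, 0.022], [-0.0, -0.003, 0.045], [-0.0, 0.009, 0.064], [0.0, 0.028, 0.077], [0.0, 0.05, 0.081], [0.0, 0.073, 0.076], [0.001, 0.091, 0.061], [0.001, 0.101, 0.041]] end 6.215
[[-0.0, -0.006, 0.023], [-0.0, -0.003, 0.046], [-0.0, 0.01, 0.065], [0.0, 0.03, 0.078], [0.0, 0.053, 0.081], [0.0, 0.076, 0.074], [0.001, 0.093, 0.058], [0.001, 0.103, 0.037]] end 6.295
[[-0.0, -0.006, 0.023], [-0.0, -0.002, 0.047], [-0.0, 0.011, 0.067], [0.0, 0.032, 0.079], [0.0, 0.056, 0.081], [0.0, 0.078, 0.072], [0.001, 0.095, 0.055], [0.001, 0.103, 0.033]] end 6.375
```

```bash
python3 -m creep '{"linear":[[0,-0.006,0.023],[0,-0.003,0.046],[0,0.010,0.065],[0,0.030,0.078],[0,0.053,0.081],[0,0.076,0.074],[0.001,0.093,0.058],[0.001,0.103,0.037]],"twist":[0,0,0,0,0,0,0,0]}'
python3 obs.py ".42,.42,.42,.42,.42,.42,.42,.42;.43,.43,.43,.43,.43,.43,.43,.43;.44,.44,.44,.44,.44,.44,.44,.44" top
```

```text
time_s: 17.8
ee_pos: [0.6284, -0.1694, 0.1128]
tool_rot: [1.258, 1.565, -0.106]
force: [-9.5, -1.0, 8.6]
width: 0.34
top mark r 0.1185 area 43 angle 106.4
disc mean 1.585 rad/s over 1.05 s, moved 95.3 deg
t 17.85 r 0.0557 z 0.113 theta 0.067 force [-9.5 -1.   8.6] -> [-1.5  2.2 13.7] w 0.33
[[-0.0, -0.002, -0.023], [-0.0, -0.013, -0.043], [-0.001, -0.031, -0.057], [-0.001, -0.053, -0.063], [-0.001, -0.076, -0.059], [-0.001, -0.095, -0.046], [-0.001, -0.107, -0.026], [-0.001, -0.11, -0.004]] end 3.427
[[-0.0, -0.002, -0.024], [-0.0, -0.014, -0.044], [-0.001, -0.033, -0.058], [-0.001, -0.056, -0.063], [-0.001, -0.078, -0.058], [-0.001, -0.097, -0.043], [-0.001, -0.108, -0.023], [-0.001, -0.109, 0.001]] end 3.507
[[-0.0, -0.003, -0.024], [-0.0, -0.014, -0.045], [-0.001, -0.034, -0.059], [-0.001, -0.058, -0.063], [-0.001, -0.081, -0.056], [-0.001, -0.099, -0.041], [-0.001, -0.109, -0.019], [-0.001, -0.109, 0.005]] end 3.587
```

```bash
python3 -m creep '{"linear":[[0,-0.002,-0.023],[0,-0.013,-0.043],[0,-0.031,-0.057],[0,-0.053,-0.063],[0,-0.076,-0.059],[0,-0.095,-0.046],[0,-0.107,-0.026],[0,-0.110,-0.004]],"twist":[0,0,0,0,0,0,0,0]}'
python3 obs.py ".42,.42,.42,.42,.42,.42,.42,.42;.43,.43,.43,.43,.43,.43,.43,.43;.44,.44,.44,.44,.44,.44,.44,.44" top
```

```text
time_s: 18.85
ee_pos: [0.5195, -0.1858, 0.1129]
tool_rot: [1.507, 1.566, 0.145]
force: [5.6, 3.2, 5.8]
width: 0.335
top mark r 0.1164 area 47 angle -161.6
disc mean 1.529 rad/s over 1.05 s, moved 92.0 deg
t 18.90 r 0.0547 z 0.113 theta -2.792 force [5.6 3.2 5.8] -> [-4.  -6.4  6.9] w 0.33
[[0.0, 0.008, 0.022], [0.0, 0.024, 0.038], [0.001, 0.045, 0.046], [0.001, 0.068, 0.046], [0.001, 0.088, 0.035], [0.001, 0.103, 0.018], [0.001, 0.109, -0.004], [0.001, 0.106, -0.027]] end 0.568
[[0.0, 0.008, 0.022], [0.0, 0.025, 0.039], [0.001, 0.047, 0.047], [0.001, 0.07, 0.045], [0.001, 0.09, 0.034], [0.001, 0.104, 0.015], [0.001, 0.109, -0.008], [0.001, 0.104, -0.031]] end 0.648
[[0.0, 0.008, 0.022], [0.0, 0.025, 0.039], [0.001, 0.048, 0.047], [0.001, 0.072, 0.044], [0.001, 0.092, 0.032], [0.001, 0.106, 0.012], [0.001, 0.109, -0.012], [0.001, 0.102, -0.035]] end 0.728
```

One more steady second, then brake.

```bash
python3 -m creep '{"linear":[[0,0.008,0.022],[0,0.025,0.039],[0.001,0.047,0.047],[0.001,0.070,0.045],[0.001,0.090,0.034],[0.001,0.104,0.015],[0.001,0.109,-0.008],[0.001,0.104,-0.031]],"twist":[0,0,0,0,0,0,0,0]}'
python3 obs.py ".3,.22,.2,.2,.2,.2,.2,.2;.3,.2,.1,.04,0,0,0,0" top
python3 - <<'E'
# model check: rest-to-speed data and stopping distance for several c, J fits
import numpy as np
for J in (.03,.042,.058):
    for c in (.03,.04,.05):
        w=1.57;a=0;t=0
        while w>0: w-=(.042*w+c)/J*.001; a+=w*.001; t+=.001
        print(J,c,round(np.degrees(a)),round(t,2), "u at 1.57: %.2f"%((.042*1.57+c)/.035))
E
```

```text
time_s: 19.9
ee_pos: [0.6177, -0.1369, 0.1132]
tool_rot: [1.005, 1.561, -0.358]
force: [-4.2, -4.5, 5.9]
width: 0.332
top mark r 0.1142 area 46 angle -67.0
disc mean 1.573 rad/s over 1.05 s, moved 94.6 deg
t 19.95 r 0.0559 z 0.113 theta 0.694 force [-4.2 -4.5  5.9] -> [-0.3  3.2 12.9] w 0.34
[[-0.0, -0.011, -0.013], [-0.0, -0.02, -0.02], [-0.0, -0.03, -0.025], [-0.0, -0.04, -0.028], [-0.001, -0.051, -0.029], [-0.001, -0.062, -0.027], [-0.001, -0.073, -0.024], [-0.001, -0.082, -0.018]] end 2.414
[[-0.0, -0.011, -0.013], [-0.0, -0.019, -0.02], [-0.0, -0.024, -0.023], [-0.0, -0.026, -0.024], [-0.0, -0.026, -0.024], [-0.0, -0.026, -0.024], [-0.0, -0.026, -0.024], [-0.0, -0.026, -0.024]] end 1.334
0.03 0.03 30 0.83 u at 1.57: 2.74
0.03 0.04 26 0.7 u at 1.57: 3.03
0.03 0.05 23 0.6 u at 1.57: 3.31
0.042 0.03 42 1.16 u at 1.57: 2.74
0.042 0.04 37 0.97 u at 1.57: 3.03
0.042 0.05 33 0.84 u at 1.57: 3.31
0.058 0.03 58 1.6 u at 1.57: 2.74
0.058 0.04 51 1.34 u at 1.57: 3.03
0.058 0.05 45 1.16 u at 1.57: 3.31
```

```bash
python3 -m creep '{"linear":[[0,-0.011,-0.013],[0,-0.019,-0.020],[0,-0.024,-0.023],[0,-0.026,-0.024],[0,-0.026,-0.024],[0,-0.026,-0.024],[0,-0.026,-0.024],[0,-0.026,-0.024]],"twist":[0,0,0,0,0,0,0,0]}'
python3 obs.py "0,0,0" top,side
```

```text
time_s: 20.95
ee_pos: [0.5861, -0.1159, 0.1132]
tool_rot: [1.184, 1.563, -0.177]
force: [0.9, 2.7, 7.8]
width: 0.338
top mark r 0.1148 area 47 angle -23.5
side mark r 0.1086 area 16 angle -20.0
disc mean 0.746 rad/s over 1.10 s, moved 47.0 deg
t 21.05 r 0.0558 z 0.113 theta 1.325 force [0.9 2.7 7.8] -> [1.1 3.3 7.7] w 0.34
[[0.0, -0.0, 0.001], [0.0, -0.0, 0.001], [0.0, -0.0, 0.001]] end 1.325
```

```bash
python3 -m creep '{"linear":[[0,0,0],[0,0,0],[0,0,0]],"twist":[0,0,0]}'
python3 obs.py ".05,.12,.18,.18,.18,.12,.05,0;.1,.2,.25,.25,.25,.2,.1,0" top
python3 - <<'E'
import numpy as np
# forward pulses from rest: disc move for crank profiles
for prof in ([.05,.12,.18,.18,.18,.12,.05,0],[.1,.2,.25,.25,.25,.2,.1,0],[.1,.2,.3,.3,.3,.2,.1,0]):
  for J in (.03,.035,.042):
    o=[]
    for c in (.042,.046,.05):
        w=a=0
        for d in prof+[0]*8:
            for _ in range(125):
                w=max(0,w+(.035*(d/.125-w)-.007*w-c)/J*.001); a+=w*.001
        o.append(round(np.degrees(a),1))
    print(prof[2],J,o)
E
```

```text
time_s: 21.42
ee_pos: [0.5865, -0.1159, 0.1133]
tool_rot: [1.177, 1.562, -0.185]
force: [0.6, 1.1, 5.0]
width: 0.338
top mark r 0.1148 area 46 angle -23.4
disc mean -0.140 rad/s over 0.43 s, moved -3.4 deg
t 21.48 r 0.0559 z 0.113 theta 1.318 force [0.6 1.1 5. ] -> [0.2 0.3 5.7] w 0.34
[[0.0, -0.003, -0.0], [0.0, -0.009, -0.003], [0.0, -0.019, -0.005], [0.0, -0.029, -0.005], [-0.0, -0.038, -0.003], [-0.0, -0.045, -0.001], [-0.0, -0.047, -0.0], [-0.0, -0.047, -0.0]] end 2.198
[[0.0, -0.005, -0.001], [0.0, -0.016, -0.004], [0.0, -0.03, -0.005], [-0.0, -0.043, -0.002], [-0.0, -0.055, 0.004], [-0.0, -0.064, 0.011], [-0.0, -0.068, 0.015], [-0.0, -0.068, 0.015]] end 2.668
0.18 0.03 [np.float64(1.4), np.float64(0.6), np.float64(0.0)]
0.18 0.035 [np.float64(1.3), np.float64(0.5), np.float64(0.0)]
0.18 0.042 [np.float64(1.1), np.float64(0.5), np.float64(0.0)]
0.25 0.03 [np.float64(9.1), np.float64(7.1), np.float64(5.3)]
0.25 0.035 [np.float64(8.2), np.float64(6.4), np.float64(4.8)]
0.25 0.042 [np.float64(7.3), np.float64(5.7), np.float64(4.2)]
0.3 0.03 [np.float64(13.1), np.float64(10.9), np.float64(8.9)]
0.3 0.035 [np.float64(11.9), np.float64(9.9), np.float64(8.1)]
0.3 0.042 [np.float64(10.6), np.float64(8.8), np.float64(7.1)]
```

```bash
python3 - <<'E'
from h import *
C=np.array([.5725,-.170]);p,R=TR();v=p[:2]-C;th=np.arctan2(v[1],v[0])
prof=[.1,.2,.3,.3,.3,.25,.15,.05]
a=th+np.cumsum(prof);T=np.c_[C[0]+.055*np.cos(a),C[1]+.055*np.sin(a),np.full(8,.113)]
print(np.round((T-p)@R,3).tolist())
for J in (.03,.042):
    for c in (.042,.05):
        w=a=0
        for d in prof+[0]*8:
            for _ in range(125):
                w=max(0,w+(.035*(d/.125-w)-.007*w-c)/J*.001); a+=w*.001
        print(J,c,round(np.degrees(a),1))
E
```

```text
[[0.0, -0.005, -0.001], [0.0, -0.016, -0.004], [-0.0, -0.032, -0.004], [-0.0, -0.048, 0.0], [-0.0, -0.062, 0.009], [-0.0, -0.071, 0.02], [-0.0, -0.075, 0.027], [-0.0, -0.076, 0.03]]
0.03 0.042 15.4
0.03 0.05 10.6
0.042 0.042 12.7
0.042 0.05 8.6
```

```bash
python3 -m creep '{"linear":[[0,-0.005,-0.001],[0,-0.016,-0.004],[0,-0.032,-0.004],[0,-0.048,0],[0,-0.062,0.009],[0,-0.071,0.020],[0,-0.075,0.027],[0,-0.076,0.030]],"twist":[0,0,0,0,0,0,0,0]}'
python3 -m creep '{"linear":[[0,0,0],[0,0,0],[0,0,0]],"twist":[0,0,0]}'
python3 obs.py ".1,.2,.3,.3,.3,.25,.15,.05;.1,.2,.28,.28,.28,.2,.1,0;.1,.2,.25,.25,.25,.2,.1,0" top
```

```text
time_s: 22.48
ee_pos: [0.5179, -0.1616, 0.1129]
tool_rot: [1.152, 1.563, -0.21]
force: [-3.7, 0.1, 8.4]
width: 0.338
time_s: 22.85
ee_pos: [0.5179, -0.1617, 0.113]
tool_rot: [1.119, 1.563, -0.244]
force: [-2.2, 0.6, 6.3]
width: 0.333
top mark r 0.1149 area 46 angle -10.9
disc mean 0.153 rad/s over 1.43 s, moved 12.5 deg
t 22.90 r 0.0552 z 0.113 theta 2.991 force [-2.2  0.6  6.3] -> [-2.7  0.3  6.3] w 0.33
[[-0.0, -0.001, 0.005], [0.0, -0.003, 0.016], [0.0, -0.002, 0.033], [0.0, 0.005, 0.048], [0.0, 0.015, 0.06], [0.0, 0.026, 0.068], [0.0, 0.034, 0.071], [0.0, 0.037, 0.072]] end 4.641
[[-0.0, -0.001, 0.005], [0.0, -0.003, 0.016], [0.0, -0.002, 0.031], [0.0, 0.004, 0.046], [0.0, 0.013, 0.058], [0.0, 0.021, 0.065], [0.0, 0.026, 0.068], [0.0, 0.026, 0.068]] end 4.431
[[-0.0, -0.001, 0.005], [0.0, -0.003, 0.016], [0.0, -0.002, 0.03], [0.0, 0.002, 0.043], [0.0, 0.009, 0.054], [0.0, 0.017, 0.062], [0.0, 0.022, 0.065], [0.0, 0.022, 0.065]] end 4.341
```

```bash
python3 -m creep '{"linear":[[0,-0.001,0.005],[0,-0.003,0.016],[0,-0.002,0.030],[0,0.002,0.043],[0,0.009,0.054],[0,0.017,0.062],[0,0.022,0.065],[0,0.022,0.065]],"twist":[0,0,0,0,0,0,0,0]}'
python3 -m creep '{"linear":[[0,0,0],[0,0,0]],"twist":[0,0]}'
python3 obs.py ".1,.2,.25,.25,.25,.2,.1,0;.1,.2,.25,.25,.1,0,0,0;.1,.2,.25,.1,0,0,0,0;.1,.2,.2,.1,0,0,0,0" top
python3 - <<'E'
from h import *
import glob
np.set_printoptions(precision=4,suppress=True)
# disc rim + pointer in the last top picture
f=max(glob.glob("pics/top_*.png"),key=lambda s:float(s[9:-4])); p=cv2.imread(f); print(f)
cv2.imwrite("pics/c3.png",cv2.resize(p[160:240,205:305],None,fx=7,fy=7,interpolation=cv2.INTER_CUBIC))
E
```

```text
time_s: 23.9
ee_pos: [0.5532, -0.221, 0.1132]
tool_rot: [1.027, 1.563, -0.335]
force: [-0.0, 0.6, 2.4]
width: 0.329
time_s: 24.15
ee_pos: [0.5529, -0.2209, 0.1133]
tool_rot: [0.999, 1.563, -0.364]
force: [0.7, -0.3, 1.9]
width: 0.333
top mark r 0.1149 area 44 angle -5.1
disc mean 0.078 rad/s over 1.30 s, moved 5.8 deg
t 24.20 r 0.0545 z 0.113 theta -1.937 force [ 0.7 -0.3  1.9] -> [0.8 0.5 2.2] w 0.34
[[0.0, 0.005, 0.003], [0.0, 0.015, 0.007], [0.0, 0.028, 0.009], [0.001, 0.042, 0.008], [0.001, 0.055, 0.003], [0.001, 0.064, -0.003], [0.001, 0.068, -0.006], [0.001, 0.068, -0.006]] end -0.587
[[0.0, 0.005, 0.003], [0.0, 0.015, 0.007], [0.0, 0.028, 0.009], [0.001, 0.042, 0.008], [0.001, 0.047, 0.006], [0.001, 0.047, 0.006], [0.001, 0.047, 0.006], [0.001, 0.047, 0.006]] end -1.037
[[0.0, 0.005, 0.003], [0.0, 0.015, 0.007], [0.0, 0.028, 0.009], [0.001, 0.034, 0.009], [0.001, 0.034, 0.009], [0.001, 0.034, 0.009], [0.001, 0.034, 0.009], [0.001, 0.034, 0.009]] end -1.287
[[0.0, 0.005, 0.003], [0.0, 0.015, 0.007], [0.0, 0.026, 0.009], [0.001, 0.031, 0.009], [0.001, 0.031, 0.009], [0.001, 0.031, 0.009], [0.001, 0.031, 0.009], [0.001, 0.031, 0.009]] end -1.337
pics/top_24.15.png
```

View pics/c3.png

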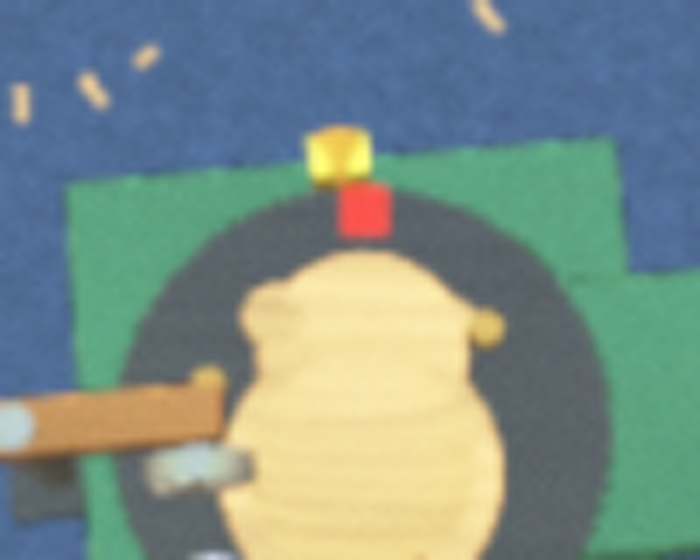

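The crop shows the mark centre at (365,210) and the pointer tip at (340,185), so about 5.5° remain. The last pulse gave 5.8°, so I'll repeat it.

```bash
python3 -m creep '{"linear":[[0,0.005,0.003],[0,0.015,0.007],[0,0.028,0.009],[0.001,0.042,0.008],[0.001,0.055,0.003],[0.001,0.063,-0.003],[0.001,0.067,-0.006],[0.001,0.067,-0.006]],"twist":[0,0,0,0,0,0,0,0]}'
python3 -m creep '{"linear":[[0,0,0],[0,0,0]],"twist":[0,0]}'
python3 obs.py "0;.1,.2,.25,.1,0,0,0,0" top
python3 - <<'E'
from h import *
import glob
f=max(glob.glob("pics/top_*.png"),key=lambda s:float(s[9:-4])); p=cv2.imread(f)[165:225,220:290]
for a,c,b in red(p): print("red",a,c+[220,165],b)
h=cv2.cvtColor(p,cv2.COLOR_BGR2HSV); n,l,st,c=cv2.connectedComponentsWithStats(cv2.inRange(h,(20,140,150),(34,255,255)))
for i in range(1,n):
    if st[i,4]>8: print("yel",st[i],c[i]+[220,165])
E
```

```text
time_s: 25.2
ee_pos: [0.6185, -0.2005, 0.113]
tool_rot: [1.003, 1.563, -0.358]
force: [-1.7, 1.3, 6.4]
width: 0.336
time_s: 25.45
ee_pos: [0.6189, -0.2, 0.1131]
tool_rot: [1.004, 1.563, -0.356]
force: [-3.0, 2.1, 5.3]
width: 0.339
top mark r 0.1154 area 46 angle 1.6
disc mean 0.090 rad/s over 1.30 s, moved 6.7 deg
t 25.50 r 0.0552 z 0.113 theta -0.576 force [-3.   2.1  5.3] -> [-3.1  2.5  5.9] w 0.34
[[0.0, -0.0, -0.0]] end -0.576
[[0.0, 0.004, -0.004], [0.0, 0.01, -0.013], [0.0, 0.014, -0.026], [0.0, 0.015, -0.032], [0.0, 0.015, -0.032], [0.0, 0.015, -0.032], [0.0, 0.015, -0.032], [0.0, 0.015, -0.032]] end 0.074
red 46 [253.07 189.83] [30 22  7  7]
yel [30 14  7  7 39] [253.12820513 182.07692308]
```

```bash
python3 -m creep '{"linear":[[0,0,0],[0,0,0],[0,0,0],[-0.03,0,0],[-0.07,0,0],[-0.11,0,0],[-0.16,0,-0.02],[-0.20,0,-0.06]],"twist":[0,0,0,0,0,0,0,0]}' 1
python3 -m creep '{"linear":[[-0.03,0,-0.05],[-0.04,0,-0.10],[-0.04,0,-0.15],[-0.04,0,-0.17],[-0.04,0,-0.17]],"twist":[0,0,0,0,0]}'
python3 - <<'E'
from h import *
import json
from scipy.optimize import least_squares
m=robot.camera_model("wrist"); p,d=robot.grab_frame("wrist"); cv2.imwrite("pics/w5.png",p)
json.dump({k:np.array(v).tolist() for k,v in m.items()},open("pics/w5.json","w"))
print(robot.get_state()["time_s"],TR()[0])
for a,c,b in red(p): print(a,c,b,ray("wrist",c,.064,m),ray("wrist",c,.128,m))
q,_=robot.grab_frame("top"); cv2.imwrite("pics/top_e.png",q)
for a,c,b in red(q[165:225,220:290]): print("top",a,c+[220,165])
E
```

```text
time_s: 26.5
ee_pos: [0.605, -0.1414, 0.3146]
tool_rot: [0.993, 1.561, -0.37]
force: [0.0, -0.4, 0.1]
width: 0.996
time_s: 27.12
ee_pos: [0.5695, 0.0259, 0.3538]
tool_rot: [0.981, 1.561, -0.38]
force: [-0.2, -0.5, 0.7]
width: 0.999
27.175 [0.56976572 0.02485536 0.35362276]
494 [365.33 124.84] [353 114  26  23] [0.66279064 0.08163528 0.064     ] [0.6456734  0.08569217 0.128     ]
380 [276.27 360.43] [264 345  23  27] [ 0.63341051 -0.26059082  0.064     ] [ 0.62076997 -0.20438839  0.128     ]
top 173 [271.77 170.95]
top 663 [251.89 204.99]
top 500 [281.08 206.42]
```

View pics/w5.png

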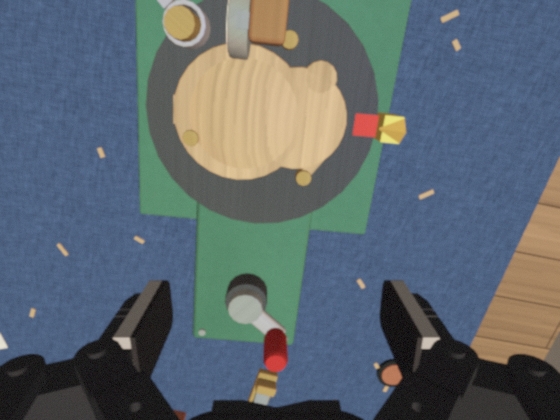

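The wrist view shows the mark at (365,125) right at the pointer, whose tip is near (381,128). Now to measure the residual angle numerically and in a zoom.

```bash
python3 - <<'E'
from h import *
import json
from scipy.optimize import least_squares
m=json.load(open("pics/w5.json")); p=cv2.imread("pics/w5.png")
h=cv2.cvtColor(p,cv2.COLOR_BGR2HSV); g=cv2.inRange(h,(55,80,40),(95,255,255))
c0=np.array([262.,107.]);pts=[]
for t in np.radians(np.arange(0,360,2)):
    q=c0+np.arange(85,145,.5)[:,None]*[np.cos(t),np.sin(t)]
    if q[:,1].min()<0: continue
    v=cv2.remap(g,q[:,0].astype(np.float32)[None],q[:,1].astype(np.float32)[None],cv2.INTER_LINEAR)[0]; i=np.argmax(v>127)
    if v[i]>127 and i>5: pts.append(q[i])
w=np.array([ray("wrist",q,.064,m)[:2] for q in pts])
f=least_squares(lambda v:np.hypot(*(w-v[:2]).T)-v[2],[.54,.066,.13],loss="soft_l1",f_scale=.001); D=f.x[:2]
print("disc",f.x,np.median(abs(f.fun)))
a=lambda X:np.degrees(np.arctan2(X[1]-D[1],X[0]-D[0]))
M=ray("wrist",(365.33,124.84),.064,m); print("mark",a(M),np.hypot(*(M[:2]-D)))
for uv in [(381,128),(383,128)]:
    for z in (.064,.068): X=ray("wrist",uv,z,m); print("tip",uv,z,a(X),np.hypot(*(X[:2]-D)))
C=ray("wrist",(247,309),.085,m); print("crank dir +90:",a(C)+90)
cv2.imwrite("pics/c4.png",cv2.resize(p[95:155,340:415],None,fx=8,fy=8,interpolation=cv2.INTER_CUBIC))
E
```

```text
disc [0.54716952 0.06725311 0.12956689] 0.0002830445243532653
mark 7.090629962699908 0.11651218815315705
tip (381, 128) 0.064 6.259390750696823 0.1347810906416492
tip (381, 128) 0.068 6.4244443842106795 0.1335717448493886
tip (383, 128) 0.064 6.35381290206979 0.13703437005535696
tip (383, 128) 0.068 6.516101830944723 0.13580419032909083
crank dir +90: 6.856651455970521
```

View pics/c4.png

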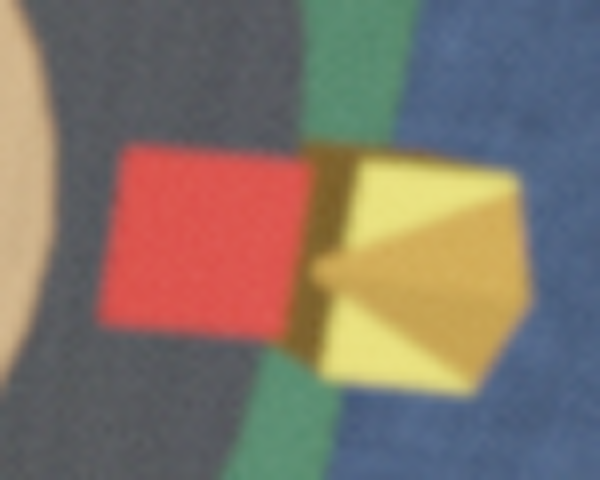

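The mark is within about 0.8° (2 mm) of the tip, so it's accepted. I'll move the hand well clear, confirm the disc is still at rest and hand in.

```bash
python3 -m creep '{"linear":[[-0.02,-0.01,0.05],[-0.02,-0.03,0.10],[-0.02,-0.05,0.15],[-0.02,-0.07,0.20],[-0.02,-0.09,0.25],[-0.02,-0.11,0.30],[-0.02,-0.12,0.33],[-0.02,-0.12,0.33]],"twist":[0,0,0,0,0,0,0,0]}'
python3 - <<'E'
from h import *
for n in ("top","side"):
    q,_=robot.grab_frame(n); cv2.imwrite(f"pics/{n}_end.png",q)
    for a,c,b in red(q):
        X=ray(n,c,.064); v=X[:2]-[.5468,.0676]
        if .09<np.hypot(*v)<.14: print(n,a,c,"rel angle %.1f"%(np.degrees(np.arctan2(v[1],v[0]))-6.2))
s=robot.get_state(); print(s["time_s"],s["ee_pos"],s["force"],np.abs(s["qd"]).max())
E
```

```text
time_s: 28.22
ee_pos: [0.519, -0.3271, 0.3733]
tool_rot: [0.912, 1.562, -0.456]
force: [-0.4, -0.1, -0.1]
width: 1.002
top 46 [253.07 189.83] rel angle 1.6
side 58 [274.97 205.59] rel angle 2.6
28.325 [ 0.51979657 -0.32426503  0.37396187] [-0.4033301   0.09776401 -0.20644362] 0.027916088439103575
```

View pics/top_end.png

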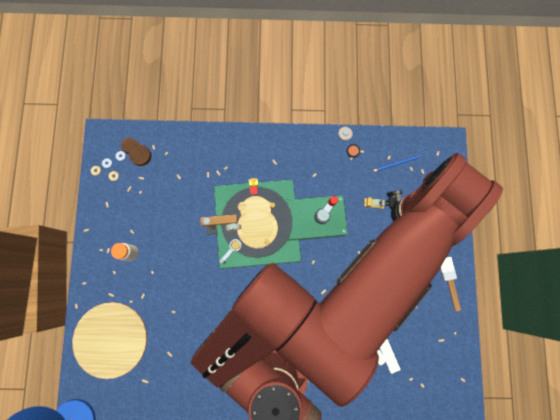

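The mark is at (253,190) under the pointer at (253,182), unchanged since release. The hand is up and away from the crank at (395,205), and the plane (375,203) and jar (122,251) have not moved.

```bash
python3 -m creep '{"linear":[[0,0,0],[0,0,0]],"twist":[0,0]}'; python3 -c "
from workcell import robot
print(robot.hand_in())"
```

```text
time_s: 28.58
ee_pos: [0.52, -0.3236, 0.3741]
tool_rot: [0.976, 1.562, -0.388]
force: [-0.1, -0.2, 0.1]
width: 0.998
the job is handed in; nothing more can be done
None
```

I turned the table counter-clockwise by the knob, held it steady, stopped it at the pointer, let go and moved the hand clear. The job was handed in at 28.6 s.

- **Steady run:** from about 11.5 s to 19.9 s the disc turned at 1.53 to 1.60 rad/s (14.6 to 15.3 turns a minute). These are averages over 1 to 2 s between pictures, not instantaneous speeds.
- **Stopping:** I held the crank and the disc stopped about 23° short. Three forward nudges of the crank then brought the mark up to the pointer.
- **Mark position:** it rests slightly past the tip. The wrist close-up gives about 0.8° (2 mm). The top view gives 1.1 to 1.6° and the side view 2.6°, but the side view saw only part of the mark. I trust the close-up most.
- **After letting go:** the mark was at the same pixel of the top view before and after release, so the disc did not creep.
- **Touching and forces:** the hand touched only the knob. Wrist force readings stayed under about 15 N per axis. The finger plane and glue jar looked unmoved in the last picture. The arm hid the sanding block there, so I did not see it at the end, but the hand never went down near it.

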